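Shut and lock the winch-box panel with its quarter-turn cam

ROBOT

A 6-joint arm with a two-finger parallel gripper is mounted at the origin on the work surface. World frame = base frame: x ahead of the robot, y to its left, z up, the work surface at z = 0. Lengths are in m, angles in rad, forces in N, time in s.
With the tool pointing down it reaches from about 0.375 to 0.9 m from the base axis. Payload 3.1 kg.
Tool frame: the origin (TCP) lies on the centre line of the jaws, within the pads' length; the fingertips stand robot.tcp_to_tips ahead of it and the grasp point (between the pads) lies 3 mm ahead of it (robot.tcp_to_tips is the distance from the TCP to the fingertips, in m); z points along the fingers, y is the line along which they close (so a half turn about z gives the same grasp; the last joint's range is limited). The gripper opens to 87 mm and grips with 3 to 60 N. Pads are 19 mm wide; open, the fingers measure 117 mm over their backs; the gripper's body (75 mm by 190 mm) begins 51 mm behind the grasp point.
Start: joints at [0.955, 0.527, 1.433, -0, 1.181, -0.178], TCP at [0.265, 0.566, 0.245] pointing down, gripper open.
Joint ranges: [-3.08, 3.08], [-0.75, 2.2], [0.22, 2.44], [-1.43, 4.57], [0, 2.65], [-2.85, 2.85]. Speed limits (rad/s): [2.79, 2.79, 3.14, 3.14, 3.14, 3.14].

INTERFACE

Orientations are given as a unit quaternion [x, y, z, w].
In Python, from rig import robot gives the robot as it stands. The module is installed in compiled form; this text tells all that it offers.
- The arm moves only by the shell command python3 -m jog 'ROWS' [FORCE]. ROWS is JSON, one flat list of numbers, 5 for each row, row after row: the finger opening in m, from 0 to 0.087, then the shift along the tool's x, y, z in m, then the turn about the tool's z in units of 10 degrees (1.0 is 10 degrees). In form: [claw, x, y, z, roll, claw, x, y, z, roll, ...]. A call has 1 to 20 rows; each row shifts and turns the commanded pose from where the row before left it, along the tool's axes as they then stand; what a row does not reach is not made up. A row lasts 1/8 s, in which the tool goes at most 62.5 mm and 10.7 degrees, less where a joint would pass 70% of its speed; a pose out of reach is approached as far as the arm can. A call with a gripper value outside its range is refused whole. The fingers move at their own pace and stop on an object; FORCE is the grip in N (left out, the last holds). Time passes only in rows, so rows that do not move let the fingers close. It gives the time, the measured TCP pose, the force, the opening and the grip force at its end, in the units of the state.
- robot.get_obs(): the state, without advancing time (a new reading comes with each control period).
- robot.camera(name): name is "side" or "top"; returns the picture (420x560x3 uint8, blue, green, red); there is no depth.
- robot.camera_model(name): a dict with "fx", "fy", "cx", "cy" (pixels), "distortion" ([k1, k2, p1, p2, k3] as OpenCV has them; the pictures are not rectified), "R" (3x3) and "t" (3): a world point X has camera coordinates R X + t. Camera axes: x right, y down, z forward; pixel columns grow to the right and rows downward; lengths in m; the calibration is good to about 2 mm. A picture is of the moment at which its call begins. camera_model takes no time and is no camera call.
- robot.hand_in(): hands the job in; it is judged then, once.
Trained networks look in the newest picture that a camera, given by its name, has taken for a name from the list of things; names that differ only in an ending like _2 or _b are one class to them, and where a whole thing is asked for, a point or a joint stands for the part that bears it (a point fixed in the world has none). Each returns a list of dicts, best first, with "conf" (0 to 1); they miss things now and then, are a little off and sometimes report something else, mostly with a low value. They report only what shows in the picture. A call takes as long as a camera call.
- robot.look_for(camera, label): "extent" ([centre column, centre row, width, height] in pixels, round what is visible of it).
- robot.outline_of(camera, label): "region" (420x560 bool, what is visible of it) and "extent" ([centre column, centre row, width, height] in pixels, round what is visible of it).
The state is a dict: "time": time; "q": joint angles; "joint_velocities": joint speeds; "joint_torque": joint torques, N m; "position": TCP position; "tool_rot": TCP orientation; "ft_force": force on the tool from outside, world axes, zero at the start; "moment": the same for the moment, N m; "grip_width": finger opening in m; "grip_force": force on a finger pad.
Only numpy, scipy, OpenCV 4.12 (cv2) and the standard library are available. Lean on these libraries where they do the work, as an engineer would, in place of code of your own. Each camera call takes 0.05 s, during which the arm holds its last target. There are 200 camera calls.

TASK

The panel of the plywood winch box stands ajar: push it fully shut with the fingertips, and only then set a fingertip in the slot of the round cam on it and turn the cam clockwise (seen from above) to its stop, so that its nose lies under the steel keeper and the panel is locked. Only push: do not lift the panel or pick anything up, and leave the other things where they stand.

Things in the scene. Friction and masses are not known exactly. Their poses are not given: they have to be found in the camera images.
- case: Fixed plywood box 290 (own x) x 360 (y) x 100 mm tall. Origin: centre of its underside; -x is its front, towards the robot (yaw within 0.25 rad). The panel in its top hinges at own x +100, z 100, middle at y +40. Keeper: steel bridge on the front rim, x -132 to -106, y +5 to +75, 20 mm above the top. Right of the panel (y -180 to -72) is a plain ledge with a spool gear.
- panel (a joint): Hinge of the panel, rad: 0 = fully shut, flush with the box top; grows as the front (free) edge rises. Starts at 0.25 to 0.5; the stiff hinge keeps it where it is left; about 2 to 5 N at the front edge push it down. Panel of light wood, 200 mm from hinge to free edge, 220 mm wide, 10 mm thick.
- panel_hinge (a point): Middle of the panel's hinge line, at the height of the panel's top face. The axes turn with the panel: x runs away from the free edge, y along the hinge line to the left, z out of the panel's top face. The hinge line is the y axis.
- panel_corner (a point): Point on the panel's top face near its free left corner, 175 mm from the hinge line (own x -175) and 80 mm left (+y) of its middle: a bare spot 37 mm clear of the cam, good for pushing. Moves and tilts with the panel.
- cam (a joint): Turn of the cam on the panel, rad: 0 = unlocked, nose to the box's -y (right) side; grows clockwise seen from above; 1.57 = hard stop, locked, nose to the front (-x) under the keeper. Starts at 0 to 0.3. Friction 0.12 N m (3 to 4 N at slot_end); stays where it is left. The nose passes under the keeper only when the panel is shut.
- cam_center (a point): On the cam's axis at the slot floor, 14 mm above the panel's top face, 125 mm from the hinge line. The cam is a steel disc 116 mm across under two beech cheeks; a straight slot 42 mm wide, 16 mm deep runs through its middle from rim to rim, open at the ends and on top; cheek tops are 30 mm above the panel. Own y: along the slot, away from the nose; z: out of the panel.
- slot_end (a point): On the slot's floor, midway between the cheeks, 36 mm from the cam's axis on the end away from the nose; turns with the cam (at joint value 0 it lies on the +y side of the axis, at pi/2 on the +x side). A place to set the fingertip.
- nose_tip (a point): Tip of the cam's nose, a low tapered steel tongue (6 mm thick at the tip) that stands out of the disc in line with the slot to 92 mm from the axis.
- donkey: Bystander: grey painted donkey head, about 150 mm tall, 110 mm long, 65 mm wide. Origin: centre of its base.
- bell: Bystander: brass handbell with a wooden handle, 84 mm across, 125 mm tall, standing on its mouth. Origin: centre of its base.
- boot: Bystander: carved wooden puppet boot, 95 by 38 mm, 84 mm tall. Origin: centre of its sole.
- jar: Bystander: amber glue jar with black cap, 60 mm across, 80 mm tall. Origin: centre of its base.
- magnifier: Bystander: nickel magnifier housing lying flat, 76 mm across, 24 mm high, with a 60 mm stub handle along own +x. Origin: centre of the round part's underside.
- spool: Bystander: wooden spool-shaped gear, 66 mm across, 46 mm tall, standing on the box's right ledge. Origin: centre of its base.
- driver: Bystander: screwdriver 160 mm long lying on the bench in front of the box. Origin: its middle, on the bench; own x along the blade.

How it is judged:
By the outcome, as a careful person would: the job done as asked, in the order asked, and still so for the second after the job is handed in, with the robot touching nothing.
It also fails if it takes over 48 s, if anything falls off the work surface, if the arm or the gripper's body presses on something with over 40 N, if the wrist force passes 120 N, or if a joint passes its speed limit or range.

## Working session

There is one attempt and no reset: what is moved stays moved. The work goes in short steps, Python scripts to look and compute and a shell command to move; the robot and the scene stay as the last step left them, time stands still between calls to the robot, and variables do not carry over. Pictures are saved under pics/ and viewed, at most 10 in all, crops included, and the job is handed in when it is done.

```bash
mkdir -p pics
python3 - <<'E'
from rig import robot
import cv2,numpy as np
for n in("top","side"):
    cv2.imwrite(f"pics/{n}0.png",robot.camera(n))
    m=robot.camera_model(n);print(n,m["fx"],m["cx"],m["cy"],np.round(m["distortion"],3),np.round(-m["R"].T@m["t"],3),np.round(m["R"],2).tolist())
    for l in("case","panel_corner","cam_center","slot_end","nose_tip","panel_hinge","panel","cam","spool"):
        print(l,[(round(d["conf"],2),np.round(d["extent"]).tolist()) for d in robot.look_for(n,l)[:2]])
o=robot.get_obs();print(o["position"],o["tool_rot"],robot.tcp_to_tips,o["time"])
E
```

```text
top 543.4524690639978 276.6119618862377 208.67792639382066 [-0.01  0.    0.    0.    0.  ] [0.372 0.033 1.117] [[-0.02, -1.0, 0.01], [-0.98, 0.02, -0.19], [0.19, -0.02, -0.98]]
case [(0.79, [305.0, 190.0, 214.0, 193.0])]
panel_corner [(0.97, [287.0, 185.0, 140.0, 114.0])]
cam_center [(0.76, [295.0, 188.0, 78.0, 60.0]), (0.18, [379.0, 267.0, 77.0, 24.0])]
slot_end [(0.88, [294.0, 190.0, 83.0, 61.0])]
nose_tip [(0.77, [295.0, 188.0, 80.0, 60.0])]
panel_hinge [(0.96, [285.0, 188.0, 140.0, 117.0])]
panel [(0.71, [287.0, 187.0, 137.0, 111.0])]
cam [(0.7, [295.0, 189.0, 84.0, 61.0])]
spool []
side 541.9892855522793 282.73150146642575 213.91048800136608 [-0.117  0.     0.     0.     0.   ] [-0.18  -0.769  0.894] [[0.71, -0.71, -0.02], [-0.42, -0.4, -0.81], [0.57, 0.58, -0.58]]
case [(0.84, [300.0, 243.0, 182.0, 142.0])]
panel_corner [(0.72, [289.0, 204.0, 119.0, 38.0]), (0.63, [290.0, 198.0, 56.0, 28.0])]
cam_center [(0.96, [292.0, 197.0, 61.0, 26.0]), (0.51, [356.0, 224.0, 27.0, 32.0])]
slot_end [(0.67, [290.0, 200.0, 56.0, 26.0]), (0.61, [240.0, 272.0, 44.0, 44.0])]
nose_tip [(0.77, [293.0, 198.0, 54.0, 32.0]), (0.54, [289.0, 206.0, 120.0, 40.0])]
panel_hinge [(0.62, [291.0, 204.0, 114.0, 40.0])]
panel [(0.6, [288.0, 205.0, 114.0, 44.0])]
cam [(0.64, [291.0, 200.0, 55.0, 30.0]), (0.47, [289.0, 204.0, 114.0, 41.0])]
spool [(0.68, [355.0, 226.0, 29.0, 30.0])]
[0.26492598 0.56604022 0.24457225] [2.17156168e-01 9.76136875e-01 8.73894526e-07 1.01064651e-05] 0.022 1.0
```

View pics/top0.png

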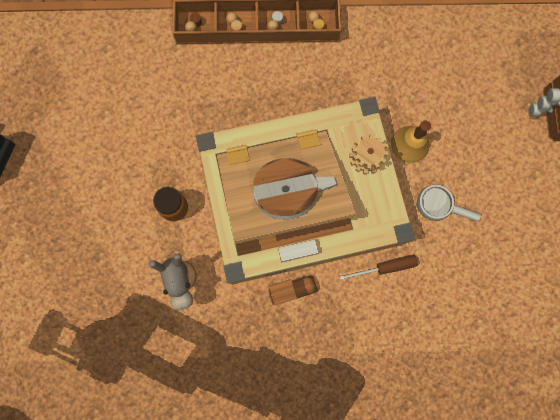

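View pics/side0.png

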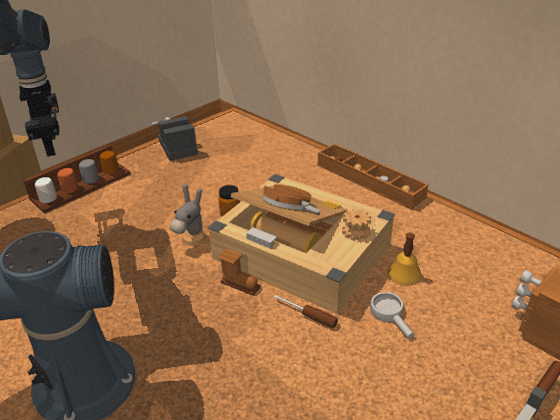

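The top view shows the box top corners at about (197,134), (376,98), (413,241) and (227,281). The panel's free edge runs from about (236,241) to (354,217), the cam centre is at (286,188) and the nose tip at (336,182). In the side view the panel is ajar.

```bash
cat > h.py <<'E'
from rig import robot
import cv2,numpy as np
from scipy.optimize import least_squares
M={n:robot.camera_model(n) for n in("top","side")}
def proj(n,P):
    m=M[n];K=np.array([[m["fx"],0,m["cx"]],[0,m["fy"],m["cy"]],[0,0,1]])
    return cv2.projectPoints(np.atleast_2d(P).astype(float),cv2.Rodrigues(np.array(m["R"]))[0],np.array(m["t"],float),K,np.array(m["distortion"],float))[0][:,0]
def c2w(c,P):
    x,y,a=c;P=np.atleast_2d(P);R=np.array([[np.cos(a),-np.sin(a),0],[np.sin(a),np.cos(a),0],[0,0,1]])
    return P@R.T+[x,y,0]
def pan(th,P): # panel frame (origin hinge top face) -> case; x toward -, front rises
    P=np.atleast_2d(P);c,s=np.cos(th),np.sin(th)
    return np.c_[c*P[:,0]+s*P[:,2]+.1,P[:,1]+.04,-s*P[:,0]+c*P[:,2]+.1]
def camp(ph,P): # cam frame (y away from nose, clockwise by ph) -> panel
    P=np.atleast_2d(P);c,s=np.cos(ph),np.sin(ph)
    return np.c_[c*P[:,0]+s*P[:,1]-.125,-s*P[:,0]+c*P[:,1],P[:,2]+.014]
E
python3 - <<'E'
from h import *
C=np.array([[.145,.18,.1],[.145,-.18,.1],[-.145,-.18,.1],[-.145,.18,.1]])
uv=np.array([[197,134],[376,98],[413,241],[227,281]])
r=least_squares(lambda c:(proj("top",c2w(c,C))-uv).ravel(),[.5,0,0]);c=r.x
print("case",c,r.fun.round(1))
F=np.array([[-.2,.11,0],[-.2,-.11,0]])
f=lambda v:np.r_[(proj("top",c2w(c,pan(v[0],F)))-[[236,241],[354,217]]).ravel(),(proj("top",c2w(c,pan(v[0],camp(v[1],[[0,0,0],[0,-.092,-.01]]))))-[[286,188],[336,182]]).ravel()]
r=least_squares(f,[.35,.1]);print(r.x,r.fun.round(1));v=r.x
np.save("est.npy",np.r_[c,v])
A=c2w(c,np.r_[C,[[-.119,.04,.12]],pan(v[0],np.r_[F,[[0,.11,0],[0,-.11,0],[-.175,.08,0]],camp(v[1],[[0,0,0],[0,.036,0],[0,-.092,-.01]])])])
print(A.round(3))
for n in("top","side"):
    im=robot.camera(n)
    im=im[60:340,120:480] if n=="side" else im[70:320,130:450]
    o=(120,60) if n=="side" else (130,70)
    im=cv2.resize(im,None,fx=2,fy=2)
    for p in proj(n,A):cv2.circle(im,tuple(int(q) for q in ((p-o)*2).round()),3,(0,0,255),-1)
    cv2.imwrite(f"pics/{n}1.png",im)
E
```

```text
case [ 0.60649352 -0.03782807  0.18807265] [ 0.5  0.5 -0.1  0.6  0.3 -0.7 -0.6 -0.3]
[ 0.37249787 -0.00220719] [-2.5  0.6  1.6 -1.3 -0.5  1.7 -1.2  0.4]
[[ 0.715  0.166  0.1  ]
 [ 0.783 -0.188  0.1  ]
 [ 0.498 -0.242  0.1  ]
 [ 0.43   0.112  0.1  ]
 [ 0.482 -0.021  0.12 ]
 [ 0.494  0.093  0.173]
 [ 0.535 -0.123  0.173]
 [ 0.677  0.128  0.1  ]
 [ 0.718 -0.088  0.1  ]
 [ 0.522  0.068  0.164]
 [ 0.588 -0.001  0.159]
 [ 0.581  0.035  0.159]
 [ 0.602 -0.092  0.149]]
```

View pics/top1.png

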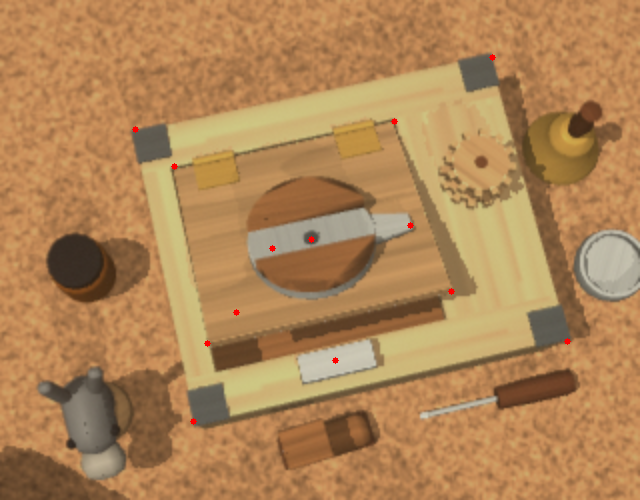

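View pics/side1.png

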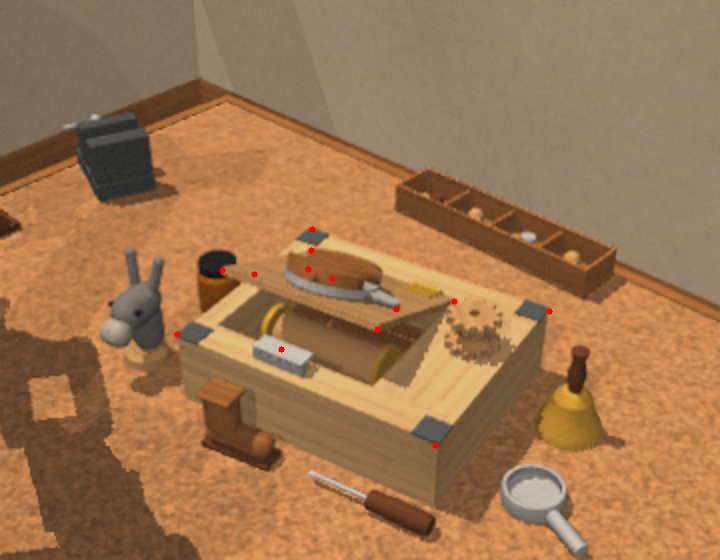

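The fit agrees with both views: dots lie on the corners, keeper, hinge and nose. Next I close the fingers and move above the panel corner.

```bash
python3 -m jog '[0,-0.04,-0.0313,0,0,0,-0.04,-0.0313,0,0,0,-0.04,-0.0313,0,0,0,-0.04,-0.0313,0,0,0,-0.04,-0.0313,0,0,0,-0.04,-0.0313,0,0,0,-0.04,-0.0313,0,0,0,-0.04,-0.0313,0,0,0,-0.04,-0.0313,0,0,0,-0.04,-0.0313,0,0,0,-0.04,-0.0313,0,0,0,0,0,0,0]' 5
```

```text
time: 2.6
position: [0.5198, 0.0645, 0.2448]
tool_rot: [0.22, 0.976, -0.0, 0.001]
ft_force: [-0.9, 0.5, 0.1]
grip_width: 0.0006
grip_force: 0.0
```

```bash
python3 -m jog '[0,0,0,0.02,0,0,0,0,0.02,0,0,0,0,0.01,0,0,0,0,0.01,0,0,0,0,0.01,0,0,0,0,0.01,0,0,0,0,0.01,0,0,0,0,0.01,0,0,0,0,0.01,0,0,0,0,0.01,0,0,0,0,0,0]'; python3 -m jog '[0,0,0,0.002,0,0,0,0,0.001,0,0,0,0,0,0]'
```

```text
time: 3.98
position: [0.5177, 0.0677, 0.1235]
tool_rot: [0.217, 0.976, 0.0, -0.0]
ft_force: [0.4, 0.3, 0.5]
grip_width: 0.0005
grip_force: 0.0
time: 4.35
position: [0.5183, 0.0677, 0.1224]
tool_rot: [0.217, 0.976, 0.0, 0.001]
ft_force: [-0.5, 0.0, 4.6]
grip_width: 0.0003
grip_force: 2.4
```

```bash
python3 -m jog '[0,0,0,0.001,0,0,0,0,0.001,0,0,0,0,0,0]';python3 -m jog '[0,0,0,0.001,0,0,0,0,0.001,0,0,0,0,0,0]'
```

```text
time: 4.72
position: [0.5183, 0.0677, 0.1222]
tool_rot: [0.217, 0.976, 0.0, 0.002]
ft_force: [-4.6, 0.5, 18.8]
grip_width: 0.0007
grip_force: 9.5
time: 5.1
position: [0.5184, 0.0677, 0.1221]
tool_rot: [0.217, 0.976, 0.0, 0.002]
ft_force: [-7.5, -0.9, 32.5]
grip_width: 0.0006
grip_force: 16.4
```

The panel is on its stop (z 0.100, force rises steeply). Now I lift clear and check the cam angle.

```bash
python3 -m jog '[0,0,0,-0.03,0,0,0,0,-0.04,0,0,-0.045,0.03,-0.04,0,0,-0.03,0.055,0,0,0,0,0.06,0,0,0,0,0,0,0]'
python3 - <<'E'
from h import *
e=np.load("est.npy");c=e[:3]
P=np.r_[c2w(c,pan(0,np.r_[[[-.2,.11,0],[-.2,-.11,0]],camp(0,[[0,0,0],[0,.036,0],[0,-.092,-.01]])])),c2w(c,[[-.119,.04,.12]])]
print(P.round(4));p=proj("top",P);print(p.round(1))
im=robot.camera("top")
im=cv2.resize(im[100:290,180:420],None,fx=3,fy=3)
for q in p:cv2.circle(im,tuple(int(v) for v in ((q-(180,100))*3).round()),2,(0,0,255),-1)
cv2.imwrite("pics/top2.png",im)
E
```

```text
time: 5.85
position: [0.6444, 0.1702, 0.2243]
tool_rot: [0.215, 0.977, 0.001, 0.001]
ft_force: [-1.0, 0.2, -0.2]
grip_width: 0.0004
grip_force: 0.0
[[ 0.4802  0.0908  0.1   ]
 [ 0.5213 -0.1253  0.1   ]
 [ 0.5745 -0.0032  0.114 ]
 [ 0.5677  0.0322  0.114 ]
 [ 0.5917 -0.0936  0.104 ]
 [ 0.4821 -0.0208  0.12  ]]
[[237.4 253.7]
 [351.3 229.4]
 [286.4 201.8]
 [267.7 205.7]
 [333.2 193. ]
 [297.4 250.1]]
```

View pics/top2.png

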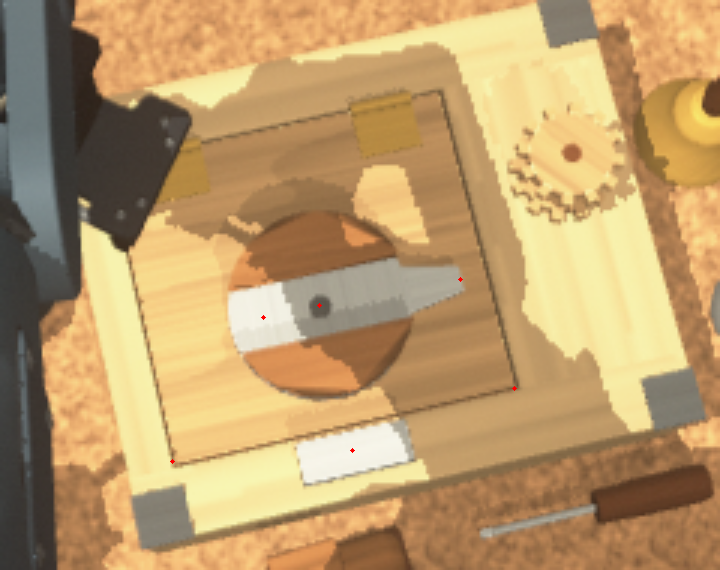

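The panel edge lies on the predicted shut line, flush. The cam is at about 0 rad, with its axis at (320,306) and slot end at (263,317) in the crop, both on the prediction. Next, above the slot end.

```bash
python3 -m jog '[0,0.0027,-0.0393,0,0,0,0.0027,-0.0393,0,0,0,0.0027,-0.0393,0.01,0,0,0.0027,-0.0393,0.02,0,0,0,0,0.03,0,0,0,0,0,0,0,0,0,0,0]'
python3 - <<'E'
from h import *
o=robot.get_obs();print(o["position"],o["q"])
x=np.array(o["position"])[:2];c=np.load("est.npy")[:3]
from scipy.spatial.transform import Rotation as R
T=R.from_quat(o["tool_rot"]).as_matrix()
A=c2w(c,[[-.025,.04,0]])[0,:2];prev=x
for d in (0,10,20,30,40,50,60,70,80,90):
    b=np.pi/2+c[2]-np.radians(d);g=A+.036*np.array([np.cos(b),np.sin(b)])
    print(d,g.round(4),(T[:2,:2].T@(g-prev)).round(4));prev=g
E
```

```text
time: 6.78
position: [0.5668, 0.0283, 0.1655]
tool_rot: [0.217, 0.976, -0.0, 0.0]
ft_force: [1.0, 0.2, 0.2]
grip_width: 0.0003
grip_force: 0.0
[0.56675424 0.02832566 0.16546195] [-1.46852827e-01  5.54790863e-01  1.65455115e+00 -2.13627898e-04
  9.31343575e-01 -1.27937743e+00]
0 [0.5677 0.0322] [0.0007 0.0039]
10 [0.574  0.0328] [-0.0054  0.0032]
20 [0.5802 0.0323] [-0.0059  0.0022]
30 [0.5863 0.0308] [-0.0062  0.0012]
40 [0.592  0.0282] [-0.0063  0.0001]
50 [0.5972 0.0247] [-0.0062 -0.001 ]
60 [0.6017 0.0203] [-0.0059 -0.0021]
70 [0.6054 0.0152] [-0.0055 -0.0031]
80 [0.6081 0.0096] [-0.0049 -0.004 ]
90 [0.6098 0.0035] [-0.0041 -0.0047]
```

```bash
python3 -m jog '[0,0.0007,0.0039,0,0,0,0,0,0.009,0,0,0,0,0.009,0,0,0,0,0.008,0,0,0,0,0,0]'
```

```text
time: 7.4
position: [0.5668, 0.0327, 0.1376]
tool_rot: [0.217, 0.976, -0.0, -0.001]
ft_force: [1.2, -0.2, 0.1]
grip_width: 0.0008
grip_force: 0.0
```

It is in the slot with no contact. I sweep the first 50° now.

```bash
python3 -m jog '[0,0,0,-0.001,0,0,-0.0027,0.0016,0,0,0,-0.0027,0.0016,0,0,0,-0.003,0.0011,0,0,0,-0.003,0.0011,0,0,0,-0.0031,0.0006,0,0,0,-0.0031,0.0006,0,0,0,-0.0032,0,0,0,0,-0.0032,0,0,0,0,-0.0031,-0.0005,0,0,0,-0.0031,-0.0005,0,0,0,0,0,0,0]'
```

```text
time: 8.9
position: [0.5937, 0.0243, 0.1386]
tool_rot: [0.217, 0.976, -0.001, -0.004]
ft_force: [-5.7, -2.0, -0.0]
grip_width: 0.0005
grip_force: 2.7
```

```bash
python3 -m jog '[0,-0.003,-0.0011,0,0,0,-0.003,-0.0011,0,0,0,-0.0028,-0.0016,0,0,0,-0.0028,-0.0016,0,0,0,-0.0025,-0.002,0,0,0,-0.0025,-0.002,0,0,0,-0.002,-0.0024,0,0,0,-0.002,-0.0024,0,0,0,0,0,0,0]'
python3 - <<'E'
from h import *
cv2.imwrite("pics/top3.png",cv2.resize(robot.camera("top")[100:290,180:420],None,fx=3,fy=3))
cv2.imwrite("pics/side3.png",cv2.resize(robot.camera("side")[130:310,180:420],None,fx=3,fy=3))
E
```

```text
time: 10.02
position: [0.5994, 0.0068, 0.1378]
tool_rot: [0.217, 0.976, 0.001, -0.013]
ft_force: [-17.9, 5.5, 7.6]
grip_width: 0.0004
grip_force: 7.5
```

View pics/side3.png

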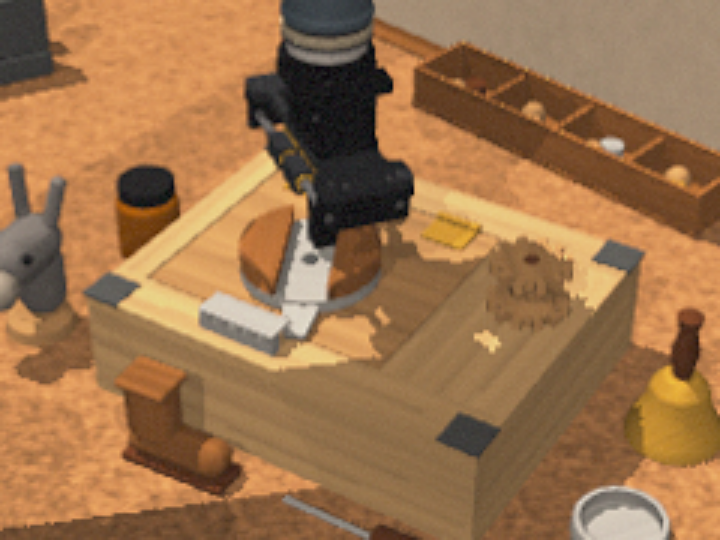

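View pics/top3.png

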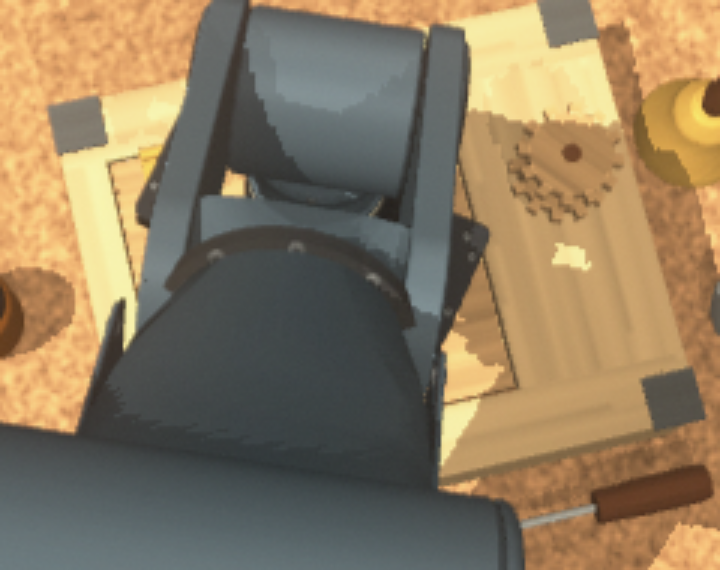

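The side view shows the nose tip near (297,330), just at the keeper's right end (285,345), so the cam is partly turned. The top view is blocked by the arm. I compute the cam angle.

Run:
```python
from h import *
c=np.load("est.npy")[:3]
S=lambda P:((proj("side",c2w(c,P))-(180,130))*3).round().tolist()
for d in (50,60,65,70,75,80,90):
    print(d,S(pan(0,camp(np.radians(d),[[0,0,0],[0,-.092,-.01],[0,-.058,0],[.021,.05,.016],[-.021,.05,.016]]))))
print("keeper",S([[-.132,.005,.12],[-.106,.005,.12],[-.106,.075,.12],[-.132,.075,.12],[-.106,.005,.1]]))
print("panel edge",S(pan(0,[[-.2,-.11,0],[-.2,.11,0]])),S(pan(.03,[[-.2,-.11,0]])))
```

```text
50 [[310.0, 260.0], [322.0, 339.0], [318.0, 302.0], [328.0, 207.0], [278.0, 211.0]]
60 [[310.0, 260.0], [302.0, 340.0], [305.0, 303.0], [339.0, 210.0], [289.0, 208.0]]
65 [[310.0, 260.0], [291.0, 339.0], [298.0, 302.0], [344.0, 211.0], [294.0, 207.0]]
70 [[310.0, 260.0], [281.0, 338.0], [292.0, 302.0], [349.0, 213.0], [300.0, 207.0]]
75 [[310.0, 260.0], [271.0, 336.0], [286.0, 301.0], [353.0, 215.0], [305.0, 206.0]]
80 [[310.0, 260.0], [262.0, 334.0], [280.0, 299.0], [357.0, 217.0], [311.0, 206.0]]
90 [[310.0, 260.0], [244.0, 328.0], [269.0, 296.0], [365.0, 222.0], [322.0, 207.0]]
keeper [[269.0, 337.0], [289.0, 320.0], [216.0, 290.0], [196.0, 307.0], [289.0, 340.0]]
panel edge [[375.0, 369.0], [148.0, 276.0]] [[375.0, 363.0]]
```

The cam is at about 61°. The finger slid inward to a ~16 mm contact arm and is pressing with a corner, which explains the stall. I back off, turn the long face along the slot, and move out to a 40 mm radius.

```bash
python3 -m jog '[0,0.006,0.0075,-0.001,0,0,0.0066,0.0075,0,0,0,0,0,0,0.8,0,0,0,0,0.8,0,0,0,0,0.8,0,0,0,0,0]'
python3 - <<'E'
from h import *
from scipy.spatial.transform import Rotation as R
o=robot.get_obs();c=np.load("est.npy")[:3]
T=R.from_quat(o["tool_rot"]).as_matrix();print(T.round(3).tolist(),o["position"],o["ft_force"])
A=c2w(c,[[-.025,.04,0]])[0,:2];x=np.array(o["position"])[:2]
for d in(61,91):
    b=np.pi/2+c[2]-np.radians(d);s=np.array([np.cos(b),np.sin(b)]);n=np.array([s[1],-s[0]])
    print(d,"along/perp",(x-A)@s,(x-A)@n,"s,n in tool",T[:2,:2].T@s,T[:2,:2].T@n)
E
```

```text
time: 10.88
position: [0.6061, 0.0222, 0.141]
tool_rot: [0.415, 0.91, 0.0, 0.001]
ft_force: [0.4, 0.4, -0.7]
grip_width: 0.0007
grip_force: 0.0
[[-0.656, 0.755, 0.003], [0.755, 0.656, -0.0], [-0.002, 0.002, -1.0]] [0.60608524 0.02224165 0.1410343 ] [ 0.36042804  0.35815427 -0.71670557]
61 along/perp 0.040591010226068536 0.0006769800886514375 s,n in tool [-0.02166763  0.99976377] [-0.99976343 -0.0216708 ]
91 along/perp 0.035491336065375 -0.019709223158405884 s,n in tool [-0.51864643  0.85498542] [-0.85498671 -0.51864935]
```

```bash
python3 -m jog '[0,-0.004,0,0.002,0,0,-0.004,0,0,0,0,-0.003,0,0,0,0,-0.0035,-0.001,0,0.5,0,-0.0035,-0.001,0,0.5,0,-0.0035,-0.001,0,0.5,0,0,0,0,0]'
cat > w.py <<'E'
from h import *
from scipy.spatial.transform import Rotation as R
o=robot.get_obs();c=np.load("est.npy")[:3]
T=R.from_quat(o["tool_rot"]).as_matrix();A=c2w(c,[[-.025,.04,0]])[0,:2];x=np.array(o["position"])[:2]
b=np.arctan2(T[1,1],T[0,1]);s=T[:2,1];n=-T[:2,0]
al,pe=(x-A)@s,(x-A)@n
print("tool-y as cam angle",90+np.degrees(c[2]-b),"along",al,"perp",pe,"F tang/rad",np.array(o["ft_force"])[:2]@n,np.array(o["ft_force"])[:2]@s)
E
python3 w.py
```

```text
time: 11.75
position: [0.6145, 0.0045, 0.1385]
tool_rot: [0.53, 0.848, -0.0, -0.002]
ft_force: [-2.8, 4.1, 2.4]
grip_width: 0.0004
grip_force: 2.3
tool-y as cam angle 74.82040770182755 along 0.03935241602400189 perp 0.01059377914639939 F tang/rad -4.930177928208088 -0.765619022558766
```

It is turning at the normal friction load, and the cam is at about 73°. Continuing to the stop.

```bash
python3 -m jog '[0,-0.0035,-0.001,0,0.5,0,-0.0035,-0.001,0,0.5,0,-0.0035,-0.001,0,0.5,0,0,0,0,0]'; python3 w.py; python3 -m jog '[0,-0.002,0,0,0,0,-0.002,0,0,0,0,0,0,0,0]'; python3 w.py
```

```text
time: 12.25
position: [0.6157, -0.0031, 0.1386]
tool_rot: [0.637, 0.771, 0.002, -0.003]
ft_force: [-1.6, 12.9, 2.5]
grip_width: 0.0007
grip_force: 6.2
tool-y as cam angle 89.87175437031672 along 0.04056104967401221 perp 0.007735151290871207 F tang/rad -12.966872865750329 0.8593918446963302
time: 12.62
position: [0.6157, -0.0035, 0.1386]
tool_rot: [0.637, 0.771, 0.004, -0.006]
ft_force: [-1.7, 21.5, 3.0]
grip_width: 0.0002
grip_force: 10.5
tool-y as cam angle 89.88437100225052 along 0.04048801429422576 perp 0.0080579074037549 F tang/rad -21.443993391114905 2.4273683927279683
```

```bash
python3 -m jog '[0,0.006,0,0,0,0,0.006,0,0,0,0,0,0,-0.03,0,0,0,0,-0.05,0,0,0.04,0.03,0,0,0,0.05,0.03,0,0,0,0.05,0.02,0,0,0,0.05,0,0,0,0,0,0,0,0]'
python3 - <<'E'
from h import *
c=np.load("est.npy")[:3]
im=cv2.resize(robot.camera("top")[100:290,180:420],None,fx=3,fy=3)
for d,k in((80,(255,0,0)),(90,(0,0,255))):
    for q in proj("top",c2w(c,pan(0,camp(np.radians(d),[[0,0,0],[0,.055,0],[0,-.058,0]])))):cv2.circle(im,tuple(int(v) for v in ((q-(180,100))*3).round()),2,k,-1)
cv2.imwrite("pics/top4.png",im)
E
```

```text
time: 13.75
position: [0.6574, 0.2056, 0.2185]
tool_rot: [0.635, 0.773, 0.0, 0.0]
ft_force: [0.7, -0.6, 0.2]
grip_width: 0.0003
grip_force: 0.0
```

View pics/top4.png

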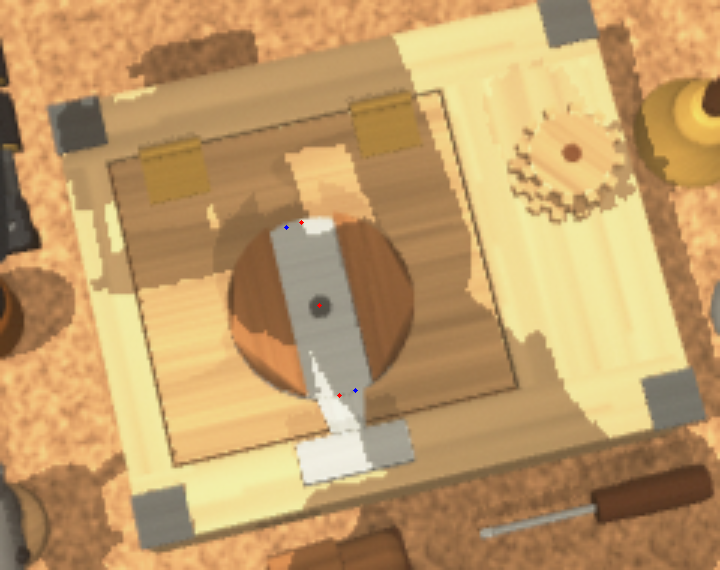

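The slot runs parallel to the panel's sides, with its ends on the 90° marks at (302,222) and (339,395). The nose lies under the keeper at (350,435), and the panel is flush. I hand it in.

```bash
python3 -c "from rig import robot;print(robot.hand_in())"
```

```text
the job is handed in; nothing more can be done
None
```

I pushed the panel fully shut, then turned the cam clockwise to its stop with its nose under the keeper, and handed the job in at about 14 s with the robot clear of everything; I moved no bystanders.

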